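# Hang a spice bin on the slatted rack and stock it

### The job

Hang the wooden bin on the slatted rack: tip its front up, feed the two hooks at its back into the rack's upper groove, then swing it down until it hangs level with its hooks fully seated, and let go of it. Then stand the two spice jars from the worktop upright in the hung bin. Leave the mug, the shaker and the coffee pot where they are.

Things in the scene. Friction and masses are not known exactly. Their poses are not given: they have to be found in the camera images.
- rack: Fixed brown wood rack, 300 mm wide. Origin on the worktop at mid width under the slats' front face; x into the rack (away from robot), y along the slats, z up. Slats 6 thick (x 0 to 6), between end cheeks at y +-140; back board from x 46, empty space between. Top slat z 176 to 208, middle slat 55 to 150; the 26 mm gap is the upper groove; a lower one is unused. Base 14 high from x -25.
- groove (a point): Mid-width point of the front top edge of the rack's middle slat, i.e. the lower front edge of the upper groove, 150 mm high; axes as the rack's.
- bin: Loose open dark-wood bin, steel back plate, 190 wide (y), 0.2 kg; starts upright on the worktop at the right, front to the robot. Origin: centre of underside; x towards the back plate, z up. Floor 5 thick, inside from x -27 to 36 mm; side walls 44 high, 6 thick, outer faces y +-95. Back plate 4 thick, rear face x 40, 80 high. Hung, it has 3 mm of play in the groove and sags 1 or 2 degrees.
- bin_rim (a point): Middle of the top edge of the bin's front board, (-45, 0, 52) mm in the bin's frame, axes as the bin's. The board, 10 thick and 50 up its slope, leans outward 15 degrees: middle line from (x, z) = (-32, 4) to (-45, 52). Place to grip: one finger inside, tool tilted 15 degrees so that the pads lie flat on it; about 73 mm free inside at the rim, so open only partly.
- bin_hook (a point): Point midway between the two hooks where their tongues' underside meets the rear face of the back plate, (40, 0, 76) mm in the bin's frame, axes as the bin's. It meets point groove, within some mm, when the bin is seated at mid rack: the tongues rest on the middle slat, the lips stand behind the top slat, the plate lies on the middle slat's face.
- bin_lip (a point): Midway between the top ends of the two hook lips, (51, 0, 108) mm in the bin's frame. Steel Z-hooks, each 30 wide, centred at y +-55: a 4 thick tongue runs back from the plate's top (z 76 to 80) to x 53; at its end a 4 thick lip (x 49 to 53) stands up to z 108, 32 above the tongue's underside: too tall for the groove unless the bin is tipped front up about 35 degrees.
- jar_a: Spice jar, upright cylinder 46 mm in diameter, 106 mm tall with a wide screw cap (cap from 85 mm up), about 0.11 kg; origin at the centre of its underside, z up. One of the two that stand on the worktop at the robot's left; the like jars on the ledge at the back wall are not meant.
- jar_b: The other spice jar on the worktop, same shape, size and origin.
- mug: Green-grey mug with a handle, 78 mm wide, 97 mm tall, left of the rack. Bystander.
- shaker: Dark wooden mill, 58 mm in diameter, 120 mm tall, right of the rack. Bystander.
- moka: Stovetop coffee pot with black handle, 138 mm tall, far right. Bystander.

How it is judged (in metres and radians):
On the way, in this order (a step that is already met when the one before it is completed fails the run):
1. the bin is off the worktop, tipped front up, with its hooks entering the upper groove (angle between bin's own z axis and vertical above 0.25 rad and x of bin_hook in the frame of groove between -0.03 and 0.012 m and y of bin_hook in the frame of groove between -0.08 and 0.08 m and z of bin_hook in the frame of groove between -0.005 and 0.024 m), for 0.05 s.
2. the empty bin hangs seated and level in the groove, let go (x of bin_hook in the frame of groove between -0.008 and 0.003 m and y of bin_hook in the frame of groove between -0.06 and 0.06 m and z of bin_hook in the frame of groove between -0.004 and 0.006 m and angle between bin's own z axis and vertical below 0.1 rad and angle between the x axis of bin and the x axis of rack, either way round below 0.1 rad and contact force between bin and the fingers below 0.3 N and not (x of jar_a in the frame of bin between -0.025 and 0.03 m and y of jar_a in the frame of bin between -0.08 and 0.08 m and z of jar_a in the frame of bin between -0.002 and 0.014 m and angle between jar_a's own z axis and vertical below 0.15 rad) and not (x of jar_b in the frame of bin between -0.025 and 0.03 m and y of jar_b in the frame of bin between -0.08 and 0.08 m and z of jar_b in the frame of bin between -0.002 and 0.014 m and angle between jar_b's own z axis and vertical below 0.15 rad)), for 0.2 s.
3. one spice jar stands in the hung bin, let go (x of bin_hook in the frame of groove between -0.008 and 0.003 m and y of bin_hook in the frame of groove between -0.06 and 0.06 m and z of bin_hook in the frame of groove between -0.004 and 0.006 m and angle between bin's own z axis and vertical below 0.1 rad and angle between the x axis of bin and the x axis of rack, either way round below 0.1 rad and (((x of jar_a in the frame of bin between -0.025 and 0.03 m and y of jar_a in the frame of bin between -0.08 and 0.08 m and z of jar_a in the frame of bin between -0.002 and 0.014 m and angle between jar_a's own z axis and vertical below 0.15 rad) and contact force between jar_a and the fingers below 0.3 N) or ((x of jar_b in the frame of bin between -0.025 and 0.03 m and y of jar_b in the frame of bin between -0.08 and 0.08 m and z of jar_b in the frame of bin between -0.002 and 0.014 m and angle between jar_b's own z axis and vertical below 0.15 rad) and contact force between jar_b and the fingers below 0.3 N))), for 0.2 s.
4. both spice jars stand in the hung bin (x of bin_hook in the frame of groove between -0.008 and 0.003 m and y of bin_hook in the frame of groove between -0.06 and 0.06 m and z of bin_hook in the frame of groove between -0.004 and 0.006 m and angle between bin's own z axis and vertical below 0.1 rad and angle between the x axis of bin and the x axis of rack, either way round below 0.1 rad and x of jar_a in the frame of bin between -0.025 and 0.03 m and y of jar_a in the frame of bin between -0.08 and 0.08 m and z of jar_a in the frame of bin between -0.002 and 0.014 m and angle between each of jar_a, jar_b's own z axis and vertical below 0.15 rad and x of jar_b in the frame of bin between -0.025 and 0.03 m and y of jar_b in the frame of bin between -0.08 and 0.08 m and z of jar_b in the frame of bin between -0.002 and 0.014 m), for 0.2 s.
At the end, for the whole second after the job is handed in: The bin hangs in the rack's upper groove: site bin_hook within -8 to +3 mm in x, 60 mm in y and -4 to +6 mm in z of site groove (rack axes), level and square to the rack within 0.1 rad; both spice jars stand on its floor, upright within 0.15 rad; all at rest and released (all of step 4 and linear speed of each of bin, jar_a, jar_b below 0.02 m/s); the robot touches nothing.
It fails at once if mug, shaker or coffee pot moved more than 30 mm (distance of any of mug, shaker, moka from where it was at the start of the episode above 0.03 m).
It also fails if it takes over 72 s, if anything falls off the work surface, if the arm or the gripper's body presses on something with over 40 N, if the wrist force passes 120 N, or if a joint passes its speed limit or range.

### The arm

A 6-joint arm with a two-finger parallel gripper is mounted at the origin on a cart in front of the work surface, level with it; the furniture and walls round the work are solid. World frame = base frame: x ahead of the robot, y to its left, z up, the work surface at z = 0. Lengths are in mm, angles in rad, forces in N, time in s.
With the tool pointing down it reaches from about 350 to 875 mm from the base axis. Payload 4.2 kg.
Tool frame: the origin (TCP) lies between the finger pads; the fingertips stand 17 mm ahead of it and the grasp point (between the pads) lies 2 mm behind it; z points along the fingers, y is the line along which they close (so a half turn about z gives the same grasp; the last joint's range is limited). The gripper opens to 85 mm and grips with 20 to 120 N. Pads are 22 mm wide; open, the fingers measure 114 mm over their backs; the gripper's body (76 mm by 85 mm) begins 54 mm behind the grasp point. The pads swing forward as they close: fully open they stand 13 mm farther back than shut.
Start: joints at [-1.074, 0.385, 0.008, 0, -1.194, -0.259], TCP at [147.246, -607.386, 248.312] pointing down, gripper open.
Joint ranges: [-3.14, 3.14], [-1.21, 2.06], [-1.07, 1.41], [-3.16, 2.05], [-2.99, -0.16], [-3.1, 3.1]. Speed limits (rad/s): [2.79, 2.79, 3.14, 3.14, 3.14, 3.14].

### API

Orientations are given as a unit quaternion [x, y, z, w].
In Python, from bench import arm, camrig, ticket gives the robot as it stands (arm), with the cameras (camrig) and the job (ticket).
- The arm moves only by the tool jog_arm, called as name(argument=value, ...) on one line, values as JSON. Schema: {"type":"object","properties":{"deltas":{"type":"array","items":{"type":"array","items":{"type":"number"},"minItems":6,"maxItems":6},"minItems":1,"maxItems":10},"aperture":{"type":"number"},"only":{"type":"string"},"quiet":{"type":"boolean"},"lines":{"type":"string"}},"required":["deltas"],"additionalProperties":false}. deltas is a list of rows, 1 to 10 of them, each of 6 numbers: dx, dy, dz in parts of the range, where 1.0 means 0.4 m, then a rotation vector rx, ry, rz in normalised numbers (1 is 4 rad); each row is the pose to reach, as a shift and turn from the pose commanded when the call began, along the tool's axes at that moment; what a row does not reach only later rows make up. A row lasts 1/10 s, in which the tool goes at most 50 mm and 0.15 rad, less where a joint would pass 70% of its speed; a pose out of reach is approached as far as the arm can. aperture is the finger opening in mm, set as the call begins (left out keeps the last). The fingers move at their own pace and stop on an object; the grip force is fixed at half the most. Time passes only in rows, so rows that do not move let the fingers close. The tool returns the time, the measured TCP pose, the force, the opening and the grip force at its end. only (a regular expression) keeps the lines of the reply that match it, lines (a string "A,B") keeps lines A to B, and quiet returns only ok. No shift or turn number may pass 1 either way. Input that does not fit is refused with a message, and nothing moves.
- arm.read_state(): the state, without advancing time (a new reading comes with each control period).
- camrig.get_image(name): name is "side" or "top"; returns the picture (400x640x3 uint8, blue, green, red); there is no depth.
- camrig.get_calibration(name): a dict with "K" (3x3 intrinsics, pixels), "D" ([k1, k2, p1, p2, k3] as OpenCV has them; the pictures are not rectified), "rvec" (rotation vector, rad) and "tvec" (3), from world to camera coordinates, as OpenCV has them. Camera axes: x right, y down, z forward; pixel columns grow to the right and rows downward; lengths in mm; the calibration is good to about 2 mm. A picture is of the moment at which its call begins. get_calibration takes no time and is no camera call.
- ticket.job_done(): hands the job in; it is judged then, once.
The state is a dict: "clock": time; "joints": joint angles; "joint_vel": joint speeds; "joint_efforts": joint torques, N m; "position": TCP position; "ee_rot": TCP orientation; "contact_force": force on the tool from outside, world axes, zero at the start; "wrist_torque": the same for the moment, N m; "gripper_width": finger opening in mm; "grasp_force": force on a finger pad.
Only numpy, scipy, OpenCV 4.12 (cv2) and the standard library are available. Lean on these libraries where they do the work, as an engineer would, in place of code of your own. Each camera call takes 0.05 s, during which the arm holds its last target. There are 200 camera calls.

## Working session

There is one attempt and no reset: what is moved stays moved. The work goes in short steps, Python scripts to look and compute and a tool call to move; the robot and the scene stay as the last step left them, time stands still between calls to the robot, and variables do not carry over. Pictures are saved under pics/ and viewed, at most 10 in all, crops included, and the job is handed in when it is done.

```bash
ls; mkdir -p pics
```

Run:
```python
from bench import arm, camrig, ticket
import cv2
for n in ("side","top"):
    cv2.imwrite(f"pics/{n}0.png",camrig.get_image(n)); c=camrig.get_calibration(n); print(n,c)
s=arm.read_state(); print(s)
```

```text
bench.py
pics
side {'K': array([[518.12218646,   0.        , 320.15197569],
       [  0.        , 518.12218646, 204.70671228],
       [  0.        ,   0.        ,   1.        ]]), 'D': array([-0.12210057,  0.        ,  0.        ,  0.        ,  0.        ]), 'rvec': array([ 1.53572551, -1.97903806,  0.87849199]), 'tvec': array([ 154.49040285,  473.47791893, 1352.98190364])}
top {'K': array([[376.67284135,   0.        , 318.91813381],
       [  0.        , 376.67284135, 197.540629  ],
       [  0.        ,   0.        ,   1.        ]]), 'D': array([-0.08947964,  0.        ,  0.        ,  0.        ,  0.        ]), 'rvec': array([ 2.12021033, -2.12580587,  0.15882879]), 'tvec': array([  11.85209958,  599.30508844, 1134.93042724])}
{'clock': 0.1, 'joints': array([-1.07440731e+00,  3.85524711e-01,  6.74287702e-03, -4.39576818e-04,
       -1.19397022e+00, -2.58590279e-01]), 'joint_vel': array([ 0.00125071, -0.00096434,  0.00295036,  0.0003144 ,  0.00171661,
        0.00052035]), 'joint_efforts': array([ 1.68128577e-04, -3.93320954e+01,  1.88929045e+01,  4.19793114e+00,
       -2.59049768e-03, -1.49494667e-06]), 'position': array([ 147.12748615, -606.93652462,  247.2953694 ]), 'ee_rot': array([-1.18538855e-01,  9.92948912e-01,  9.84312070e-04, -1.70523457e-04]), 'contact_force': array([-0.51109951, -0.6657244 ,  0.43313295]), 'wrist_torque': array([-0.04754714,  0.03674344, -0.01630493]), 'grasp_force': 0.0, 'gripper_width': 85.42424052878427}
```

View pics/side0.png

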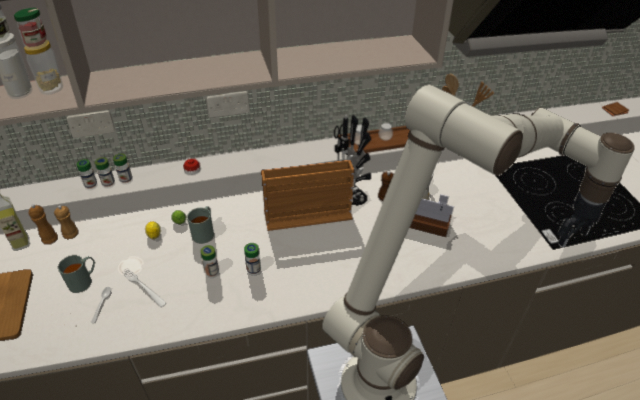

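View pics/top0.png

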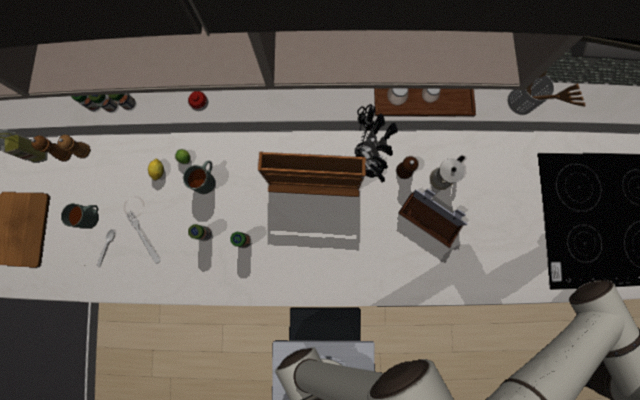

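The side view shows the rack at about (308,195), the bin at (430,215) partly behind the arm, and the jars at (210,262) and (252,258). The top view shows the rack at (312,175), the bin yawed at (432,217), and the jars at (199,232) and (240,239).

Run:
```python
import cv2
a=cv2.imread("pics/top0.png")
cv2.imwrite("pics/t1.png",cv2.resize(a[180:255,390:475],None,fx=8,fy=8,interpolation=cv2.INTER_CUBIC)[:600])
b=cv2.resize(a[145:255,180:380],None,fx=4,fy=4,interpolation=cv2.INTER_CUBIC)
cv2.imwrite("pics/t2.png",b)
```

```text
(no output)
```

View pics/t1.png

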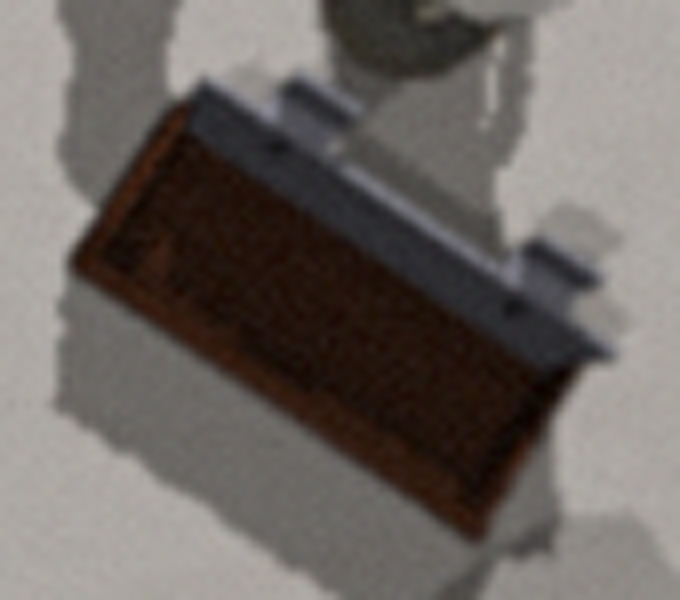

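View pics/t2.png

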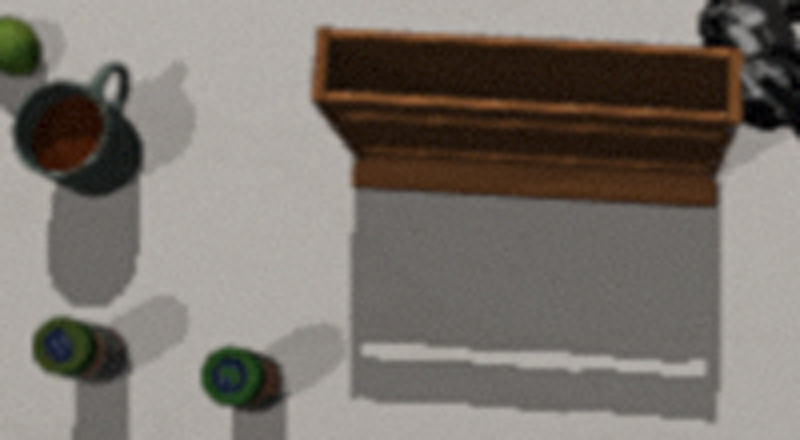

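t1: the bin's plate corners are at (203,80) and (612,352), the outer front rim corners at (73,265) and (485,540), and the lips at about (331,94) and (567,259). t2: the rack base front edge runs (355,187)-(717,206), the top front edge (318,100)-(738,122), and the jar caps sit at (65,346) and (233,376).

Create h.py:
```python
import numpy as np, cv2
from scipy.spatial.transform import Rotation as R
from scipy.optimize import least_squares
from bench import arm, camrig, ticket
def proj(n,P):
    c=camrig.get_calibration(n)
    return cv2.projectPoints(np.array(P,float).reshape(-1,1,3),c["rvec"],c["tvec"],c["K"],c["D"])[0][:,0]
def onplane(n,uv,z):
    c=camrig.get_calibration(n); q=cv2.undistortPoints(np.array(uv,float).reshape(-1,1,2),c["K"],c["D"])[:,0]
    M=R.from_rotvec(c["rvec"]).as_matrix(); C=-M.T@c["tvec"]
    d=np.c_[q,np.ones(len(q))]@M; return C+d*((np.asarray(z)-C[2])/d[:,2])[:,None]
def planar(n,B,uv,x0):
    B=np.array(B,float)
    f=lambda p:(proj(n,R.from_euler("z",p[2]).apply(B)+[p[0],p[1],0])-uv).ravel()
    s=least_squares(f,x0,x_scale=[100,100,1]); return s.x,s.fun.reshape(-1,2)
```

Run:
```python
from h import *
np.set_printoptions(precision=3,suppress=True)
px=lambda uv,s,o:(np.array(uv)+.5)/s-.5+o
b=px([(203,80),(612,352),(73,265),(485,540),(331,94),(567,259)],8,[390,180])
print(planar("top",[(40,95,80),(40,-95,80),(-49.8,95,50.7),(-49.8,-95,50.7),(53,55,108),(53,-55,108)],b,[600,-200,.5]))
r=px([(355,187),(717,206),(318,100),(738,122)],4,[180,145])
print(planar("top",[(-25,150,14),(-25,-150,14),(0,150,208),(0,-150,208)],r,[700,0,0]))
print(onplane("top",px([(65,346),(233,376)],4,[180,145]),[106,106]))
```

```text
(array([ 533.668, -342.504,   -0.605]), array([[ 0.134, -0.811],
       [ 1.152, -0.275],
       [-0.979,  1.127],
       [-1.174,  1.087],
       [-0.278, -0.47 ],
       [ 1.118, -0.673]]))
(array([643.321,  27.714,  -0.059]), array([[-0.733, -0.083],
       [ 0.559,  0.096],
       [-1.534, -0.107],
       [ 1.645, -0.013]]))
[[489.073 379.39  106.   ]
 [466.978 250.39  106.   ]]
```

Add to h.py:
```python
np.set_printoptions(precision=3,suppress=True)
BIN=(np.array([533.7,-342.5,0]),R.from_euler("z",-.605))
RACK=(np.array([643.3,27.7,0]),R.from_euler("z",-.059))
d=np.array([13,0,-48.])/np.hypot(13,48)
YT=np.cross(d,[0,-1,0]); TB=R.from_matrix(np.array([[0,-1,0],YT,d]).T)   # tool axes in bin frame, y ~ -bin x
PT=np.array([-45,0,52])+20*d                                            # TCP in bin frame
def delta(p,r):
    s=arm.read_state(); q=R.from_quat(s["ee_rot"]); return np.r_[q.inv().apply(p-s["position"]),(q.inv()*r).as_rotvec()]
def binpose(p,r,back=0): return p+r.apply(PT-back*d), r*TB       # tool pose for bin pose (world)
def hookpose(hx,hz,th,hy=0):  # bin pose with hook at rack-frame (hx,hy,hz), front up by th
    r=RACK[1]*R.from_euler("y",th); return RACK[0]+RACK[1].apply([hx,hy,hz])-r.apply([40,0,76]), r
```

```bash
python3 -c "
from h import *
print(TB.as_matrix()); print(binpose(*BIN,100)[0],delta(*binpose(*BIN,100)))
print(binpose(*BIN,0)[0])
for a in [(-45,146,.7),(-1,151,0)]: print(binpose(*hookpose(*a))[0])
"
```

```text
[[ 0.    -0.965  0.261]
 [-1.     0.     0.   ]
 [ 0.    -0.261 -0.965]]
[ 479.486 -305.011  129.218] [-394.106  214.965  118.465    0.255   -0.096   -0.724]
[ 500.988 -319.879   32.695]
[509.623  35.596 164.269]
[562.669  32.463 107.695]
```

Careful with the scale: shifts go in shares of 0.4 m and turns go in shares of 4 rad. That gives: -394 mm is -0.985, 215 mm is 0.5375, -0.724 rad is -0.181.

jog_arm(deltas=[[-0.5, 0.275, 0.075, 0.0325, -0.0125, -0.09], [-0.985, 0.5375, 0.2963, 0.0638, -0.024, -0.181], [-0.985, 0.5375, 0.2963, 0.0638, -0.024, -0.181], [-0.985, 0.5375, 0.2963, 0.0638, -0.024, -0.181], [-0.985, 0.5375, 0.2963, 0.0638, -0.024, -0.181], [-0.985, 0.5375, 0.2963, 0.0638, -0.024, -0.181], [-0.985, 0.5375, 0.2963, 0.0638, -0.024, -0.181], [-0.985, 0.5375, 0.2963, 0.0638, -0.024, -0.181], [-0.985, 0.5375, 0.2963, 0.0638, -0.024, -0.181], [-0.985, 0.5375, 0.2963, 0.0638, -0.024, -0.181]], aperture=40)

```text
clock: 1.1
position: [481.5, -302.7, 128.1]
ee_rot: [-0.463, 0.877, -0.117, 0.061]
contact_force: [-0.7, -0.2, 0.1]
gripper_width: 40.0
grasp_force: 0.0
```

jog_arm(deltas=[[0, 0, 0, 0, 0, 0], [0, 0, 0, 0, 0, 0], [0, 0, 0, 0, 0, 0]])

```text
clock: 1.4
position: [478.9, -306.3, 130.1]
ee_rot: [-0.46, 0.878, -0.118, 0.061]
contact_force: [-0.3, -0.8, 0.1]
gripper_width: 40.0
grasp_force: 0.0
```

Run:
```python
from h import *
print(delta(*binpose(*BIN,100)), arm.read_state()["gripper_width"])
a=camrig.get_image("top"); cv2.imwrite("pics/t3.png",cv2.resize(a[150:270,360:500],None,fx=5,fy=5,interpolation=cv2.INTER_CUBIC))
```

```text
[-1.386  0.406  0.754 -0.002 -0.001 -0.001] 40.01886592336269
```

To row units: 100.5 mm is 0.2513, 95 mm is 0.2375.

jog_arm(deltas=[[-0.0025, 0, 0.1, 0, 0, 0], [-0.0025, 0, 0.175, 0, 0, 0], [-0.0025, 0, 0.2125, 0, 0, 0], [-0.0025, 0, 0.2375, 0, 0, 0], [-0.0025, 0, 0.2513, 0, 0, 0], [-0.0025, 0, 0.2513, 0, 0, 0]])

```text
clock: 2.05
position: [500.4, -321.0, 32.2]
ee_rot: [-0.46, 0.878, -0.117, 0.06]
contact_force: [-1.1, 0.4, 0.8]
gripper_width: 39.7
grasp_force: 0.0
```

jog_arm(deltas=[[0, 0, 0, 0, 0, 0], [0, 0, 0, 0, 0, 0], [0, 0, 0, 0, 0, 0], [0, 0, 0, 0, 0, 0], [0, 0, 0, 0, 0, 0], [0, 0, 0, 0, 0, 0], [0, 0, 0, 0, 0, 0], [0, 0, 0, 0, 0, 0]], aperture=4)

```text
clock: 2.85
position: [502.0, -320.3, 33.7]
ee_rot: [-0.46, 0.878, -0.118, 0.062]
contact_force: [-2.4, -1.7, 5.6]
gripper_width: 9.7
grasp_force: 61.2
```

```bash
python3 -c "
from h import *
print(delta(*binpose(*BIN)))
p,r=binpose(BIN[0]+[0,0,130],BIN[1]);print(delta(p,r))
print(delta(*binpose(*hookpose(-80,190,.35))))"
```

```text
[ 0.264  1.299  0.652 -0.003 -0.001  0.   ]
[   0.39   -33.091 -124.717   -0.003   -0.001    0.   ]
[-278.218  180.883 -198.187   -0.344   -0.051   -0.547]
```

To row units: -153 mm is -0.3825, -110 mm is -0.275.

jog_arm(deltas=[[0, -0.0125, -0.05, 0, 0, 0], [0, -0.045, -0.15, 0, 0, 0], [0, -0.075, -0.275, 0, 0, 0], [0, -0.1, -0.3825, 0, 0, 0], [0, -0.1, -0.3825, 0, 0, 0], [0, -0.1, -0.3825, 0, 0, 0]])

```text
clock: 3.45
position: [500.2, -318.2, 191.3]
ee_rot: [-0.46, 0.878, -0.118, 0.062]
contact_force: [-0.1, 0.5, -3.1]
gripper_width: 9.6
grasp_force: 60.2
```

```bash
python3 -c "
from h import *
print(arm.read_state()['position'],delta(*binpose(*hookpose(-80,175,.35))))"
```

```text
[ 500.232 -318.242  191.253] [-277.805  223.971  -30.613   -0.344   -0.05    -0.546]
```

To row units: -278 mm is -0.695, -270 mm is -0.675, -0.546 rad is -0.1365.

jog_arm(deltas=[[-0.05, 0.04, -0.005, -0.005, 0, -0.01], [-0.125, 0.1, -0.0125, -0.015, -0.0025, -0.025], [-0.2125, 0.1725, -0.0225, -0.025, -0.0038, -0.0425], [-0.3125, 0.2525, -0.035, -0.0375, -0.005, -0.0625], [-0.4125, 0.3325, -0.045, -0.05, -0.0075, -0.08], [-0.5, 0.4025, -0.055, -0.0625, -0.009, -0.0975], [-0.575, 0.4625, -0.0625, -0.07, -0.01, -0.1125], [-0.6375, 0.515, -0.07, -0.0775, -0.0113, -0.125], [-0.675, 0.545, -0.075, -0.0838, -0.0125, -0.1325], [-0.695, 0.56, -0.0765, -0.086, -0.0125, -0.1365]])

```text
clock: 4.45
position: [473.4, 38.3, 159.4]
ee_rot: [-0.686, 0.726, 0.032, -0.032]
contact_force: [0.6, -1.0, -1.3]
gripper_width: 9.4
grasp_force: 60.2
```

```bash
python3 -c "
from h import *
print(arm.read_state()['position'],delta(*binpose(*hookpose(-80,175,.35))),delta(*binpose(*hookpose(-50,146,.7))))"
```

```text
[473.411  38.308 159.404] [ 0.576 -0.226 -2.3    0.005 -0.002  0.002] [  0.633 -30.738  -7.68   -0.345  -0.002   0.001]
```

To row units: -30.7 mm is -0.0768, -24 mm is -0.06, -0.345 rad is -0.0863.

jog_arm(deltas=[[0, -0.02, -0.005, -0.0225, 0, 0], [0, -0.04, -0.01, -0.045, 0, 0], [0, -0.06, -0.015, -0.0675, 0, 0], [0.0015, -0.0768, -0.0193, -0.0863, -0.0005, 0.0003], [0.0015, -0.0768, -0.0193, -0.0863, -0.0005, 0.0003], [0.0015, -0.0768, -0.0193, -0.0863, -0.0005, 0.0003]])

```text
clock: 5.05
position: [504.9, 34.0, 164.9]
ee_rot: [-0.669, 0.712, 0.157, -0.147]
contact_force: [-1.0, -0.9, -2.4]
gripper_width: 9.3
grasp_force: 60.3
```

Run:
```python
from h import *
print(delta(*binpose(*hookpose(-50,146,.7))))
s=arm.read_state(); r=R.from_quat(s["ee_rot"])*TB.inv(); o=s["position"]-r.apply(PT)
B=[(51,40,108),(51,70,108),(51,-40,108),(51,-70,108),(40,95,80),(40,-95,80)]; RK=[(0,150,208),(0,-150,208),(0,140,176),(0,-140,176),(0,140,150),(0,-140,150),(-25,150,14),(-25,-150,14)]
for n,(x0,x1,y0,y1,f) in dict(side=(240,380,140,250,5.5),top=(245,385,140,245,5.5)).items():
    a=camrig.get_image(n)[y0:y1,x0:x1]; b=cv2.resize(a,None,fx=f,fy=f,interpolation=cv2.INTER_CUBIC)
    for P,c in((o+r.apply(B),(0,255,255)),(RACK[0]+RACK[1].apply(RK),(255,255,0))):
        for u in proj(n,P): cv2.drawMarker(b,tuple(int(v) for v in (u-[x0,y0]+.5)*f-.5),c,0,9,1)
    cv2.imwrite(f"pics/{n}4.png",b)
```

```text
[-1.906  0.127  0.719 -0.002  0.002 -0.003]
```

View pics/side4.png

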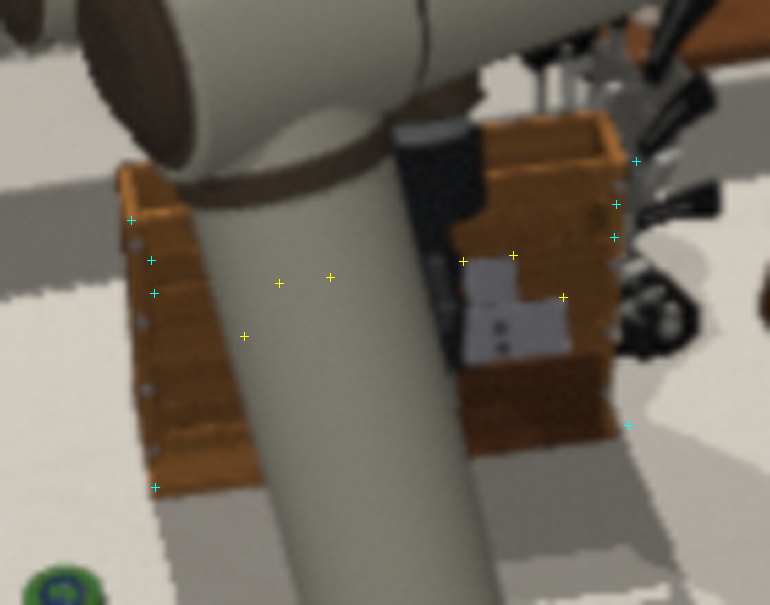

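View pics/top4.png

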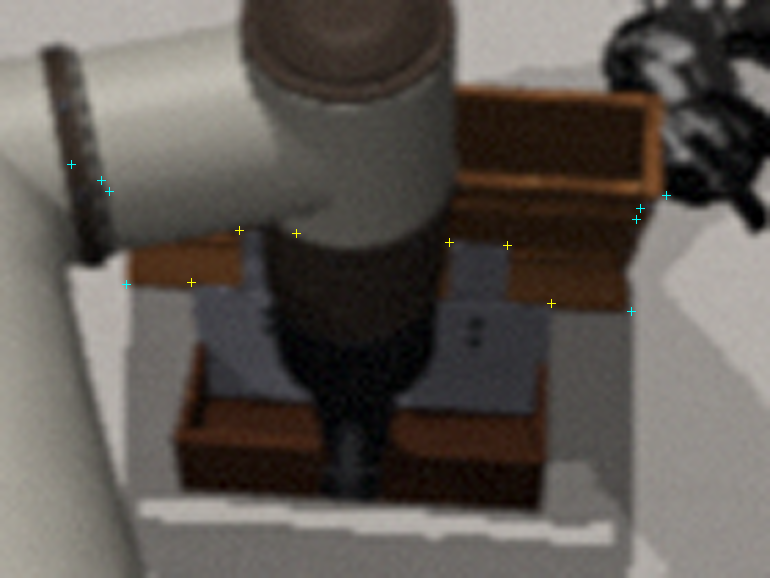

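Side: the rack's front corners sit at about (128,214), (622,166), and base bottom (153,494), (612,436); the lip at (465-517,260) matches my prediction within 1 px. Top: the lips at (452-508,242) match too. I'll refit the rack with both views, using the base's bottom edge at z=0.

Run:
```python
from h import *
px=lambda uv,s,o:(np.array(uv)+.5)/s-.5+o
T=px([(355,187),(717,206),(318,100),(738,122)],4,[180,145]); S=px([(153,494),(612,436),(128,214),(622,166)],5.5,[240,140])
def f(p,sep=0):
    w=p[3]; B=np.array([(-25,w,0),(-25,-w,0),(0,w,208),(0,-w,208)])
    P=R.from_euler("z",p[2]).apply(B)+[p[0],p[1],0]
    return np.r_[proj("top",P)-T,proj("side",P)-S]
for idx in (slice(0,8),slice(0,4),slice(4,8)):
    s=least_squares(lambda p:f(p)[idx].ravel(),[643,28,-.05,150],x_scale=[100,100,1,100]); print(s.x); print(s.fun.reshape(-1,2))
# bin offset from views
s=arm.read_state(); r=R.from_quat(s["ee_rot"])*TB.inv(); o=s["position"]-r.apply(PT)
B=o+r.apply([(51,-40,108),(51,-70,108),(40,-95,80)])
t=px([(452,240),(508,243),(551,305)],5.5,[245,140]); u=px([(465,261),(517,260),(570,303)],5.5,[240,140])
s=least_squares(lambda p:np.r_[proj("top",B+p)-t,proj("side",B+p)-u].ravel(),[0,0,0]); print("bin off",s.x,s.fun)
```

```text
[645.688  29.864  -0.064 146.936]
[[ 0.191 -0.157]
 [-1.449  0.281]
 [-1.165 -1.118]
 [-0.278 -0.661]
 [ 0.767  1.14 ]
 [ 1.077  0.918]
 [ 0.703  0.56 ]
 [ 0.843 -0.972]]
[644.298  27.864  -0.059 147.242]
[[ 0.709  0.458]
 [-0.694  0.492]
 [-0.597 -0.397]
 [ 0.581 -0.415]]
[648.395  32.075  -0.078 146.312]
[[ 0.001  0.278]
 [ 0.106  0.931]
 [-0.001 -0.283]
 [-0.096 -0.974]]
bin off [ 1.297 -1.955 -4.673] [ 0.061  0.377  0.319  0.41   0.517 -0.443  0.127  0.598 -0.329 -0.292
 -0.878 -0.443]
```

Run:
```python
from h import *
px=lambda uv,s,o:(np.array(uv)+.5)/s-.5+o
T=px([(355,187),(717,206),(318,100),(738,122)],4,[180,145]); S=px([(153,494),(612,436),(128,214),(622,166)],5.5,[240,140])
def f(p):
    w=p[3]; B=np.array([(-25,w,0),(-25,-w,0),(0,w,208),(0,-w,208)])
    P=R.from_euler("z",p[2]).apply(B)+[p[0],p[1],p[4]]
    return np.r_[proj("top",P)-T,proj("side",P)-S].ravel()
s=least_squares(f,[643,28,-.05,147,0],x_scale=[100,100,1,100,10]); print(s.x); print(s.fun.reshape(-1,2))
```

```text
[645.015  29.948  -0.064 146.766   1.494]
[[ 0.143 -0.036]
 [-1.486  0.4  ]
 [-1.238 -1.007]
 [-0.312 -0.554]
 [ 0.804  0.97 ]
 [ 1.087  0.751]
 [ 0.738  0.33 ]
 [ 0.854 -1.197]]
```

```bash
sed -i 's/^RACK=.*/RACK=(np.array([645.,29.,0]),R.from_euler("z",-.063))/' h.py
```

Run:
```python
from h import *
for a in [(-35,149,.7),(-27,150,.7),(-20,155.5,.7),(-15,161.5,.7),(-10,167,.7),(-5,167,.7)]: print(a,delta(*binpose(*hookpose(*a))))
```

```text
(-35, 149, 0.7) [ -3.503 -14.663  -8.134  -0.004   0.      0.002]
(-27, 150, 0.7) [ -3.491 -21.509 -12.391  -0.004   0.      0.002]
(-20, 155.5, 0.7) [ -3.484 -25.563 -20.317  -0.004   0.      0.002]
(-15, 161.5, 0.7) [ -3.482 -27.592 -27.859  -0.004   0.      0.002]
(-10, 167, 0.7) [ -3.479 -29.829 -34.947  -0.004   0.      0.002]
(-5, 167, 0.7) [ -3.471 -34.37  -37.041  -0.004   0.      0.002]
```

To row units: -25.5 mm is -0.0638, -21.5 mm is -0.0538.

jog_arm(deltas=[[-0.005, -0.0175, -0.01, 0, 0, 0], [-0.0075, -0.0375, -0.02, 0, 0, 0], [-0.0075, -0.0538, -0.031, 0, 0, 0], [-0.0075, -0.0638, -0.0508, 0, 0, 0], [-0.0075, -0.0638, -0.0508, 0, 0, 0]])

```text
clock: 5.65
position: [538.6, 35.9, 174.7]
ee_rot: [-0.67, 0.711, 0.156, -0.145]
contact_force: [0.0, 1.4, -1.2]
gripper_width: 9.4
grasp_force: 60.4
```

jog_arm(deltas=[[0, -0.005, -0.0188, 0, 0, 0], [0, -0.0108, -0.0365, 0, 0, 0], [0, -0.0108, -0.0365, 0, 0, 0]])

```text
clock: 5.95
position: [548.2, 35.3, 186.5]
ee_rot: [-0.67, 0.711, 0.156, -0.145]
contact_force: [0.1, -0.1, -1.5]
gripper_width: 9.6
grasp_force: 60.4
```

Run:
```python
from h import *
s=arm.read_state();print(s["contact_force"],s["wrist_torque"])
for a in [(-10,167,.7),(-5,167,.7),(-4,162,.45),(-3,158,.25),(-2,155,.1),(-2,152,0)]: print(a,delta(*binpose(*hookpose(*a))))
```

```text
[ 0.127 -0.108 -1.487] [-0.074 -1.031 -0.007]
(-10, 167, 0.7) [ 0.154  1.243  1.911 -0.006  0.001  0.003]
(-5, 167, 0.7) [ 0.165 -3.304 -0.17  -0.006  0.001  0.003]
(-4, 162, 0.45) [  0.212 -14.085  25.211   0.244   0.001   0.003]
(-3, 158, 0.25) [  0.259 -26.536  43.627   0.444   0.001   0.003]
(-2, 155, 0.1) [  0.299 -37.98   55.878   0.594   0.001   0.003]
(-2, 152, 0) [  0.327 -46.2    64.412   0.694   0.002   0.002]
```

To row units: 25 mm is 0.0625, 17 mm is 0.0425, 0.244 rad is 0.061.

jog_arm(deltas=[[0, -0.005, 0, 0, 0, 0], [0, -0.0083, 0, 0, 0, 0], [0, -0.0175, 0.0225, 0.02, 0, 0], [0, -0.0263, 0.0425, 0.04, 0, 0], [0, -0.035, 0.0625, 0.061, 0, 0], [0, -0.035, 0.0625, 0.061, 0, 0]])

```text
clock: 6.55
position: [546.4, 34.9, 156.4]
ee_rot: [-0.682, 0.725, 0.07, -0.065]
contact_force: [-0.2, -1.3, -1.1]
gripper_width: 8.9
grasp_force: 60.3
```

jog_arm(deltas=[[0, -0.0125, 0.02, 0.0225, 0, 0], [0, -0.0225, 0.035, 0.0375, 0, 0], [0, -0.0313, 0.0463, 0.05, 0, 0], [0, -0.0313, 0.0463, 0.05, 0, 0]])

```text
clock: 6.95
position: [556.7, 34.3, 135.8]
ee_rot: [-0.685, 0.728, -0.003, 0.003]
contact_force: [-0.9, -0.3, -2.4]
gripper_width: 9.1
grasp_force: 60.3
```

Run:
```python
from h import *
s=arm.read_state();print(s["contact_force"],s["wrist_torque"])
for a in [(-3,158,.25),(-2,155,.1),(-2,152,0)]: print(a,delta(*binpose(*hookpose(*a))))
```

```text
[-0.886 -0.294 -2.351] [0.001 0.088 0.001]
(-3, 158, 0.25) [-0.226  2.586  0.028  0.006  0.     0.002]
(-2, 155, 0.1) [-0.213 -2.592 15.973  0.156  0.     0.002]
(-2, 152, 0) [-0.203 -6.424 27.185  0.256  0.     0.002]
```

To row units: 16 mm is 0.04, -2.6 mm is -0.0065, 0.156 rad is 0.039.

jog_arm(deltas=[[0, 0, 0.02, 0.02, 0, 0], [0, -0.0065, 0.04, 0.039, 0, 0], [0, -0.0065, 0.04, 0.039, 0, 0]])

```text
clock: 7.25
position: [558.1, 33.5, 118.9]
ee_rot: [-0.683, 0.726, -0.059, 0.055]
contact_force: [-0.7, -0.2, -1.3]
gripper_width: 9.5
grasp_force: 62.3
```

jog_arm(deltas=[[0, -0.005, 0.0125, 0.0125, 0, 0], [0, -0.0095, 0.0275, 0.025, 0, 0], [0, -0.0095, 0.0275, 0.025, 0, 0]])

```text
clock: 7.55
position: [563.7, 32.7, 108.6]
ee_rot: [-0.679, 0.722, -0.096, 0.088]
contact_force: [-8.0, 2.4, -5.0]
gripper_width: 9.2
grasp_force: 62.5
```

Run:
```python
from h import *
s=arm.read_state();print(s["contact_force"],s["wrist_torque"])
for a in [(-2,152,0),(-1,150,0)]: print(a,delta(*binpose(*hookpose(*a))))
r=R.from_quat(s["ee_rot"])*TB.inv(); o=s["position"]-r.apply(PT)
print(RACK[1].inv().apply(o+r.apply([40,0,76])-RACK[0]),(RACK[1].inv()*r).as_rotvec())
B=[(51,40,108),(51,70,108),(51,-40,108),(51,-70,108),(40,95,80),(40,-95,80),(-49.8,95,50.7),(-49.8,-95,50.7)]
x0,x1,y0,y1,f=240,380,140,250,5.5; n="side"
b=cv2.resize(camrig.get_image(n)[y0:y1,x0:x1],None,fx=f,fy=f,interpolation=cv2.INTER_CUBIC)
for u in proj(n,o+r.apply(B)): cv2.drawMarker(b,tuple(int(v) for v in (u-[x0,y0]+.5)*f-.5),(0,255,255),0,9,1)
cv2.imwrite("pics/side5.png",b)
```

```text
[-7.983  2.425 -4.962] [0.902 2.397 0.333]
(-2, 152, 0) [-1.416  0.367 -0.16   0.003 -0.003  0.003]
(-1, 150, 0) [-1.421 -0.083  2.031  0.003 -0.003  0.003]
[ -1.462  -1.133 151.687] [-0.003  0.003  0.002]
```

View pics/side5.png

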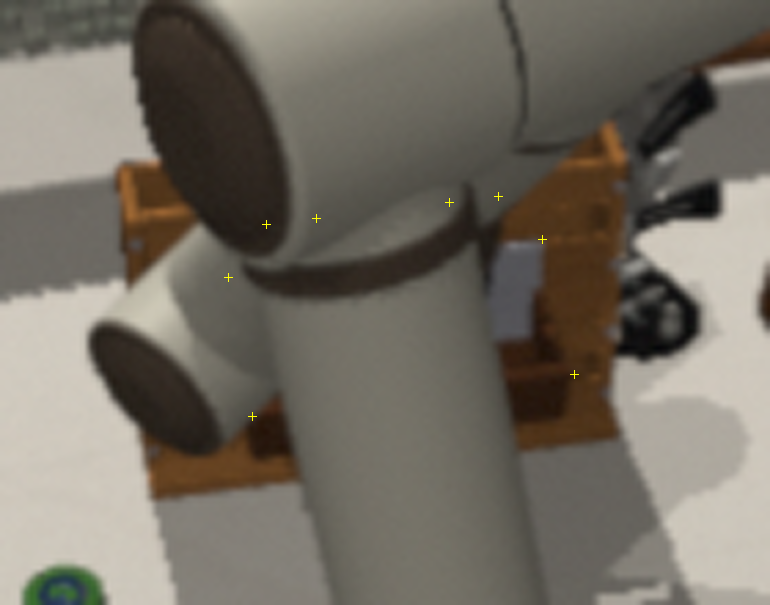

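The plate top corner (543,243) is on its prediction, and the lips are hidden behind the top slat with the plate against the middle slat. I'll ease it down and release.

To row units: 1.8 mm is 0.0045, 1 mm is 0.0025.

jog_arm(deltas=[[0, 0.002, 0.0025, 0, 0, 0], [0, 0.002, 0.0045, 0, 0, 0], [0, 0.002, 0.0045, 0, 0, 0]])

```text
clock: 7.9
position: [563.8, 32.7, 108.1]
ee_rot: [-0.679, 0.723, -0.096, 0.088]
contact_force: [-15.7, 2.9, 8.6]
gripper_width: 9.0
grasp_force: 64.5
```

jog_arm(deltas=[[0, 0, 0, 0, 0, 0], [0, 0, 0, 0, 0, 0], [0, 0, 0, 0, 0, 0], [0, 0, 0, 0, 0, 0], [0, 0, 0, 0, 0, 0]], aperture=36)

```text
clock: 8.4
position: [566.7, 34.2, 108.4]
ee_rot: [-0.679, 0.722, -0.097, 0.092]
contact_force: [0.1, 0.0, -0.3]
gripper_width: 36.2
grasp_force: 0.0
```

jog_arm(deltas=[[0, 0, -0.025, 0, 0, 0], [0, 0, -0.075, 0, 0, 0], [0, 0, -0.15, 0, 0, 0], [0, 0, -0.25, 0, 0, 0], [0, 0, -0.375, 0, 0, 0], [0, 0, -0.375, 0, 0, 0]])

```text
clock: 9.0
position: [528.9, 37.8, 261.6]
ee_rot: [-0.679, 0.721, -0.1, 0.099]
contact_force: [0.6, 0.5, -0.1]
gripper_width: 35.9
grasp_force: 0.0
```

Add to h.py:
```python
TJ=RACK[1]*R.from_matrix(np.array([[1,0,0],[0,-1,0],[0,0,-1.]]).T)  # tool down, y = -rack y
```

Run:
```python
from h import *
J=np.array([467,250.4,0]); 
print(arm.read_state()["joints"],delta(J+[0,0,230],TJ))
```

```text
[ 0.444  0.084 -0.456  0.182 -0.785 -0.617] [-208.394   80.525   11.158   -0.228   -0.216   -1.556]
```

To row units: -208 mm is -0.52, -100 mm is -0.25, -1.556 rad is -0.389.

jog_arm(deltas=[[-0.125, 0.05, 0, -0.01, -0.01, -0.075], [-0.25, 0.1, 0, -0.0175, -0.0175, -0.125], [-0.52, 0.2013, 0.0275, -0.057, -0.054, -0.389], [-0.52, 0.2013, 0.0275, -0.057, -0.054, -0.389], [-0.52, 0.2013, 0.0275, -0.057, -0.054, -0.389], [-0.52, 0.2013, 0.0275, -0.057, -0.054, -0.389], [-0.52, 0.2013, 0.0275, -0.057, -0.054, -0.389], [-0.52, 0.2013, 0.0275, -0.057, -0.054, -0.389], [-0.52, 0.2013, 0.0275, -0.057, -0.054, -0.389], [-0.52, 0.2013, 0.0275, -0.057, -0.054, -0.389]], aperture=64)

```text
clock: 10.0
position: [464.4, 248.6, 221.6]
ee_rot: [0.997, -0.072, -0.002, -0.003]
contact_force: [-0.7, -0.4, -0.1]
gripper_width: 64.2
grasp_force: 0.0
```

jog_arm(deltas=[[-0.0025, 0, 0, 0, 0, -0.0175], [-0.0025, 0, 0, 0, 0, -0.0175], [-0.0025, 0, 0, 0, 0, -0.0175]])

```text
clock: 10.3
position: [463.4, 248.7, 221.4]
ee_rot: [0.999, -0.041, -0.001, -0.003]
contact_force: [-0.1, -0.7, -0.4]
gripper_width: 64.0
grasp_force: 0.0
```

Run:
```python
from h import *
print(delta(np.array([467,250.4,230]),TJ),arm.read_state()["joints"])
a=cv2.imread("pics/side0.png")[235:285,190:275]
t=camrig.get_image("top")[145:245,255:365]; s=camrig.get_image("side")[145:245,250:360]
R_=lambda i,f:cv2.resize(i,None,fx=f,fy=f,interpolation=cv2.INTER_CUBIC)
o=np.zeros((600,800,3),np.uint8); o[:300,:510]=R_(a,6); o[300:600,:330]=R_(s,3); o[300:600,400:730]=R_(t,3)
cv2.imwrite("pics/c6.png",o)
```

```text
[ 3.456 -2.021 -8.628 -0.007  0.002 -0.019] [ 0.798  0.238 -0.273 -0.007 -1.056  0.694]
```

View pics/c6.png

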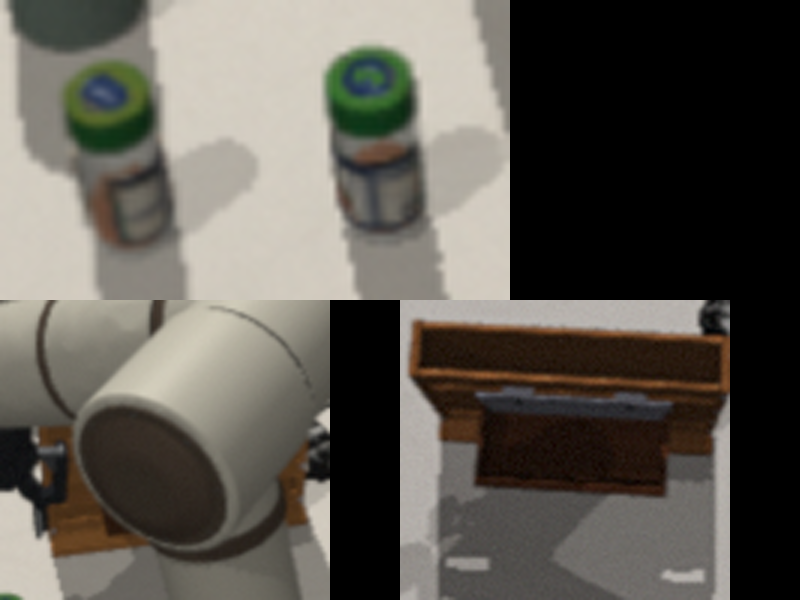

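Jars in the side view: cap-top centres are at about (109,88) and (370,75) in the crop. The bin hangs with its plate top at (476,393)-(672,402) and its front rim at (476,485)-(665,494); the hooks are in the groove.

Run:
```python
from h import *
px=lambda uv,s,o:(np.array(uv)+.5)/s-.5+o
print(onplane("side",px([(109,88),(370,75)],6,[190,235]),[106,106]))
b=px([(76,93),(272,102),(76,185),(265,194)],3,[255,145])
B=np.array([(40,95,80),(40,-95,80),(-49.8,95,50.7),(-49.8,-95,50.7)])-[40,0,76]
f=lambda p:(proj("top",RACK[0]+RACK[1].apply(R.from_rotvec([0,p[3],p[2]]).apply(B)+[p[0],p[1],150]))-b).ravel()
s=least_squares(f,[0,0,0,0],x_scale=[10,10,.1,.1]);print(s.x,s.fun)
f2=lambda p:f([*p,.02]); s=least_squares(f2,[0,0,0],x_scale=[10,10,.1]);print(s.x,s.fun)
```

```text
[[491.893 383.487 106.   ]
 [469.283 253.904 106.   ]]
[-2.502 -2.432  0.009 -0.175] [-0.075  0.023 -0.104  0.071 -0.197 -0.123  0.378  0.02 ]
[-0.947 -2.755  0.011] [ 0.088 -0.702  0.048 -0.767 -0.872  0.678  0.724  0.762]
```

```bash
python3 -c "
from h import *
print(delta(np.array([468.1,252.2,90]),TJ))"
```

```text
[  4.67   -3.016 131.394  -0.007   0.002  -0.019]
```

Careful with the scale: shifts go in shares of 0.4 m and turns go in shares of 4 rad. That gives: 131 mm is 0.3275, 122 mm is 0.305, -0.019 rad is -0.0048.

jog_arm(deltas=[[0.0118, -0.0075, 0.1, -0.0018, 0.0005, -0.0048], [0.0118, -0.0075, 0.2, -0.0018, 0.0005, -0.0048], [0.0118, -0.0075, 0.2625, -0.0018, 0.0005, -0.0048], [0.0118, -0.0075, 0.305, -0.0018, 0.0005, -0.0048], [0.0118, -0.0075, 0.3275, -0.0018, 0.0005, -0.0048], [0.0118, -0.0075, 0.3275, -0.0018, 0.0005, -0.0048]])

```text
clock: 11.0
position: [467.8, 251.8, 89.3]
ee_rot: [1.0, -0.031, -0.001, 0.001]
contact_force: [0.2, -0.4, -0.1]
gripper_width: 64.0
grasp_force: 0.0
```

jog_arm(deltas=[[0, 0, 0, 0, 0, 0], [0, 0, 0, 0, 0, 0], [0, 0, 0, 0, 0, 0], [0, 0, 0, 0, 0, 0], [0, 0, 0, 0, 0, 0], [0, 0, 0, 0, 0, 0]], aperture=35)

```text
clock: 11.6
position: [469.2, 253.1, 91.6]
ee_rot: [1.0, -0.031, 0.001, -0.001]
contact_force: [-0.0, 0.2, 5.4]
gripper_width: 43.6
grasp_force: 61.3
```

jog_arm(deltas=[[0, 0, -0.05, 0, 0, 0], [0, 0, -0.15, 0, 0, 0], [0, 0, -0.2625, 0, 0, 0], [0, 0, -0.375, 0, 0, 0], [0, 0, -0.425, 0, 0, 0], [0, 0, -0.425, 0, 0, 0]])

```text
clock: 12.2
position: [469.2, 253.0, 263.5]
ee_rot: [1.0, -0.031, 0.002, -0.002]
contact_force: [-0.5, 0.4, -0.8]
gripper_width: 43.3
grasp_force: 61.2
```

Run:
```python
from h import *
for z in (115,0): print(delta(RACK[0]+RACK[1].apply([-37,-44.5,79+91+z]),TJ))
```

```text
[152.368 257.116 -21.888  -0.004  -0.004   0.001]
[151.856 257.608  93.109  -0.004  -0.004   0.001]
```

To row units: 257 mm is 0.6425, 244 mm is 0.61, -0.004 rad is -0.001.

jog_arm(deltas=[[0.0375, 0.0625, 0, 0, 0, 0], [0.0875, 0.15, 0, 0, 0, 0], [0.15, 0.25, 0, 0, 0, 0], [0.2125, 0.355, 0, 0, 0, 0], [0.275, 0.46, 0, 0, 0, 0], [0.325, 0.55, 0, 0, 0, 0], [0.3625, 0.61, 0, 0, 0, 0], [0.38, 0.6425, 0, 0, 0, 0], [0.38, 0.6425, 0, -0.001, -0.001, 0], [0.38, 0.6425, 0, -0.001, -0.001, 0]])

```text
clock: 13.2
position: [603.4, -13.1, 258.9]
ee_rot: [1.0, -0.031, -0.004, 0.002]
contact_force: [-0.8, 0.6, -1.0]
gripper_width: 43.2
grasp_force: 61.3
```

Run:
```python
from h import *
for z in (0,): print(delta(RACK[0]+RACK[1].apply([-37,-44.5,79+91.6+z]),TJ))
```

```text
[ 2.477 -0.598 88.285  0.005  0.007  0.001]
```

To row units: 81 mm is 0.2025, 76 mm is 0.19, 0.007 rad is 0.0018.

jog_arm(deltas=[[0.005, 0, 0.05, 0.0013, 0.0018, 0], [0.0063, -0.0015, 0.1125, 0.0013, 0.0018, 0], [0.0063, -0.0015, 0.1625, 0.0013, 0.0018, 0], [0.0063, -0.0015, 0.19, 0.0013, 0.0018, 0], [0.0063, -0.0015, 0.2025, 0.0013, 0.0018, 0], [0.0063, -0.0015, 0.2025, 0.0013, 0.0018, 0]])

```text
clock: 13.8
position: [606.2, -12.8, 179.2]
ee_rot: [1.0, -0.03, 0.001, -0.0]
contact_force: [-1.0, -1.1, -2.0]
gripper_width: 43.6
grasp_force: 61.3
```

jog_arm(deltas=[[0, 0, 0.005, 0, 0, 0], [0, 0, 0.01, 0, 0, 0], [0, 0, 0.01, 0, 0, 0]])

```text
clock: 14.1
position: [606.5, -13.4, 175.8]
ee_rot: [1.0, -0.031, 0.002, -0.0]
contact_force: [-0.7, 0.2, -0.8]
gripper_width: 43.8
grasp_force: 61.3
```

```bash
python3 -c "
from h import *
print(delta(RACK[0]+RACK[1].apply([-37,-44.5,79+91.6]),TJ))"
```

```text
[-1.242 -0.277  5.157 -0.001 -0.004  0.001]
```

To row units: 3 mm is 0.0075, 1.5 mm is 0.0038.

jog_arm(deltas=[[0, 0, 0.0038, 0, 0, 0], [-0.0025, 0, 0.0075, 0, 0, 0], [-0.0025, 0, 0.0075, 0, 0, 0]])

```text
clock: 14.4
position: [605.1, -13.5, 172.1]
ee_rot: [1.0, -0.031, 0.001, -0.0]
contact_force: [-1.2, 0.5, -1.3]
gripper_width: 43.6
grasp_force: 61.3
```

jog_arm(deltas=[[0, 0, 0.0025, 0, 0, 0], [0, 0, 0.0038, 0, 0, 0], [0, 0, 0.0038, 0, 0, 0]])

```text
clock: 14.7
position: [605.3, -13.4, 170.8]
ee_rot: [1.0, -0.031, 0.001, -0.0]
contact_force: [0.2, -0.2, -1.5]
gripper_width: 43.6
grasp_force: 61.3
```

To row units: 1 mm is 0.0025, 0.5 mm is 0.0013.

jog_arm(deltas=[[0, 0, 0.0013, 0, 0, 0], [0, 0, 0.0025, 0, 0, 0], [0, 0, 0.0025, 0, 0, 0]])

```text
clock: 15.0
position: [605.5, -13.4, 170.0]
ee_rot: [1.0, -0.031, 0.002, -0.0]
contact_force: [0.2, -0.7, -0.7]
gripper_width: 43.8
grasp_force: 61.3
```

jog_arm(deltas=[[0, 0, 0.0013, 0, 0, 0], [0, 0, 0.0025, 0, 0, 0], [0, 0, 0.0025, 0, 0, 0]])

```text
clock: 15.3
position: [605.7, -13.4, 169.9]
ee_rot: [1.0, -0.031, 0.002, -0.0]
contact_force: [-1.9, 0.2, 5.8]
gripper_width: 43.3
grasp_force: 61.6
```

Contact with the bin floor. Release (asymmetry is small) and rise.

To row units: -0.8 mm is -0.002.

jog_arm(deltas=[[0, 0, -0.002, 0, 0, 0], [0, 0, -0.002, 0, 0, 0], [0, 0, -0.002, 0, 0, 0], [0, 0, -0.002, 0, 0, 0], [0, 0, -0.002, 0, 0, 0]], aperture=62)

```text
clock: 15.8
position: [605.3, -13.4, 169.4]
ee_rot: [1.0, -0.031, 0.001, -0.0]
contact_force: [-0.3, 0.2, -0.5]
gripper_width: 62.1
grasp_force: 0.0
```

jog_arm(deltas=[[0, 0, -0.0375, 0, 0, 0], [0, 0, -0.125, 0, 0, 0], [0, 0, -0.225, 0, 0, 0], [0, 0, -0.225, 0, 0, 0], [0, 0, -0.225, 0, 0, 0]])

```text
clock: 16.3
position: [605.4, -13.2, 260.7]
ee_rot: [1.0, -0.031, 0.003, -0.001]
contact_force: [-0.0, 0.1, -0.4]
gripper_width: 61.9
grasp_force: 0.0
```

Run:
```python
from h import *
for z in (230,90): print(delta(np.array([490.5,381.4,z]),TJ))
```

```text
[-139.217 -386.731   30.592   -0.002   -0.005    0.001]
[-139.941 -386.518  170.59    -0.002   -0.005    0.001]
```

To row units: -386.7 mm is -0.9668, -370 mm is -0.925.

jog_arm(deltas=[[-0.035, -0.095, 0, 0, 0, 0], [-0.075, -0.2, 0.005, 0, 0, 0], [-0.12, -0.325, 0.0125, 0, 0, 0], [-0.165, -0.45, 0.025, 0, 0, 0], [-0.21, -0.575, 0.0375, 0, 0, 0], [-0.255, -0.7, 0.05, 0, 0, 0], [-0.3, -0.825, 0.0625, 0, 0, 0], [-0.335, -0.925, 0.075, 0, 0, 0], [-0.3488, -0.9668, 0.0775, 0, 0, 0], [-0.3488, -0.9668, 0.0775, 0, 0, 0]])

```text
clock: 17.3
position: [487.9, 383.9, 225.5]
ee_rot: [1.0, -0.029, -0.0, 0.001]
contact_force: [-0.1, -0.7, -0.7]
gripper_width: 61.9
grasp_force: 0.0
```

jog_arm(deltas=[[0, 0, 0, 0, 0, 0], [0, 0, 0, 0, 0, 0]], aperture=64)

```text
clock: 17.5
position: [489.8, 380.0, 227.7]
ee_rot: [1.0, -0.031, 0.001, 0.001]
contact_force: [0.4, -0.4, -0.1]
gripper_width: 63.9
grasp_force: 0.0
```

```bash
python3 -c "
from h import *
print(delta(np.array([490.5,381.4,90]),TJ))"
```

```text
[  0.318  -1.561 137.687   0.001  -0.002   0.   ]
```

To row units: 137 mm is 0.3425, 128 mm is 0.32.

jog_arm(deltas=[[0.0008, -0.0038, 0.1, 0, 0, 0], [0.0008, -0.0038, 0.2, 0, 0, 0], [0.0008, -0.0038, 0.275, 0, 0, 0], [0.0008, -0.0038, 0.32, 0, 0, 0], [0.0008, -0.0038, 0.3425, 0, 0, 0], [0.0008, -0.0038, 0.3425, 0, 0, 0]])

```text
clock: 18.1
position: [490.7, 381.2, 90.5]
ee_rot: [0.999, -0.032, 0.001, 0.001]
contact_force: [0.1, -0.1, 0.1]
gripper_width: 64.2
grasp_force: 0.0
```

jog_arm(deltas=[[0, 0, 0, 0, 0, 0], [0, 0, 0, 0, 0, 0], [0, 0, 0, 0, 0, 0], [0, 0, 0, 0, 0, 0], [0, 0, 0, 0, 0, 0], [0, 0, 0, 0, 0, 0]], aperture=35)

```text
clock: 18.7
position: [491.5, 383.5, 93.2]
ee_rot: [1.0, -0.03, 0.003, -0.001]
contact_force: [0.3, 0.2, 6.2]
gripper_width: 43.3
grasp_force: 61.4
```

jog_arm(deltas=[[0, 0, -0.05, 0, 0, 0], [0, 0, -0.15, 0, 0, 0], [0, 0, -0.2625, 0, 0, 0], [0, 0, -0.375, 0, 0, 0], [0, 0, -0.425, 0, 0, 0], [0, 0, -0.425, 0, 0, 0]])

```text
clock: 19.3
position: [490.8, 383.7, 265.3]
ee_rot: [1.0, -0.031, 0.004, -0.003]
contact_force: [-0.6, 0.5, -1.8]
gripper_width: 43.7
grasp_force: 61.2
```

Run:
```python
from h import *
print(delta(RACK[0]+RACK[1].apply([-37,39.5,260]),TJ))
```

```text
[138.681 304.985   4.341  -0.006  -0.007   0.002]
```

To row units: 305 mm is 0.7625, 286 mm is 0.715, -0.007 rad is -0.0018.

jog_arm(deltas=[[0.035, 0.08, 0, 0, 0, 0], [0.08, 0.18, 0, 0, 0, 0], [0.1325, 0.295, 0.0025, 0, 0, 0], [0.1875, 0.415, 0.005, 0, 0, 0], [0.2425, 0.5325, 0.0075, 0, 0, 0], [0.29, 0.6375, 0.01, 0, 0, 0], [0.325, 0.715, 0.01, 0, 0, 0], [0.3463, 0.7625, 0.01, -0.0015, -0.0018, 0], [0.3463, 0.7625, 0.01, -0.0015, -0.0018, 0], [0.3463, 0.7625, 0.01, -0.0015, -0.0018, 0]])

```text
clock: 20.3
position: [608.7, 69.3, 255.5]
ee_rot: [0.999, -0.032, -0.004, 0.003]
contact_force: [-0.8, 0.6, -1.4]
gripper_width: 43.7
grasp_force: 61.3
```

Run:
```python
from h import *
print(delta(RACK[0]+RACK[1].apply([-37,39.5,172]),TJ))
```

```text
[ 2.441 -2.058 83.473  0.006  0.008 -0.   ]
```

To row units: 78 mm is 0.195, 74 mm is 0.185, 0.007 rad is 0.0018.

jog_arm(deltas=[[0.0025, 0, 0.05, 0.0013, 0.0018, 0], [0.0025, 0, 0.1125, 0.0013, 0.0018, 0], [0.0025, 0, 0.1625, 0.0013, 0.0018, 0], [0.0025, 0, 0.185, 0.0013, 0.0018, 0], [0.0025, 0, 0.195, 0.0013, 0.0018, 0], [0.0025, 0, 0.195, 0.0013, 0.0018, 0], [0.0025, 0, 0.195, 0.0013, 0.0018, 0]])

```text
clock: 21.0
position: [610.8, 69.7, 180.8]
ee_rot: [1.0, -0.031, 0.002, 0.0]
contact_force: [0.1, 0.0, -1.1]
gripper_width: 43.6
grasp_force: 61.3
```

```bash
python3 -c "
from h import *
print(delta(RACK[0]+RACK[1].apply([-37,39.5,172]),TJ))"
```

```text
[-0.333 -1.056  8.794  0.    -0.005  0.002]
```

To row units: 7.5 mm is 0.0188, 6 mm is 0.015.

jog_arm(deltas=[[0, 0, 0.0075, 0, 0, 0], [0, 0, 0.015, 0, 0, 0], [0, 0, 0.0188, 0, 0, 0], [0, 0, 0.0188, 0, 0, 0]])

```text
clock: 21.4
position: [610.0, 69.1, 171.9]
ee_rot: [1.0, -0.031, 0.001, 0.0]
contact_force: [0.4, -0.1, -1.1]
gripper_width: 43.7
grasp_force: 61.3
```

jog_arm(deltas=[[0, 0, 0.0015, 0, 0, 0], [0, 0, 0.003, 0, 0, 0], [0, 0, 0.003, 0, 0, 0]])

```text
clock: 21.7
position: [610.4, 69.2, 171.5]
ee_rot: [1.0, -0.031, 0.002, 0.0]
contact_force: [-0.7, 0.2, 1.0]
gripper_width: 43.6
grasp_force: 61.4
```

jog_arm(deltas=[[0, 0, 0.0013, 0, 0, 0], [0, 0, 0.0025, 0, 0, 0], [0, 0, 0.0025, 0, 0, 0]])

```text
clock: 22.0
position: [610.6, 69.2, 171.4]
ee_rot: [1.0, -0.031, 0.002, 0.0]
contact_force: [-2.6, -0.5, 5.7]
gripper_width: 43.5
grasp_force: 61.8
```

To row units: -0.8 mm is -0.002.

jog_arm(deltas=[[0, 0, -0.002, 0, 0, 0], [0, 0, -0.002, 0, 0, 0], [0, 0, -0.002, 0, 0, 0], [0, 0, -0.002, 0, 0, 0], [0, 0, -0.002, 0, 0, 0]], aperture=62)

```text
clock: 22.5
position: [610.2, 69.2, 170.5]
ee_rot: [1.0, -0.031, 0.001, 0.0]
contact_force: [0.1, -0.1, 0.8]
gripper_width: 61.9
grasp_force: 0.0
```

jog_arm(deltas=[[0, 0, -0.0375, 0, 0, 0], [0, 0, -0.125, 0, 0, 0], [0, 0, -0.2375, 0, 0, 0], [-0.075, 0, -0.35, 0, 0, 0], [-0.1875, 0, -0.4, 0, 0, 0], [-0.3, -0.075, -0.4, 0, 0, 0], [-0.4, -0.15, -0.4, 0, 0, 0], [-0.4, -0.25, -0.4, 0, 0, 0], [-0.4, -0.35, -0.4, 0, 0, 0], [-0.4, -0.375, -0.4, 0, 0, 0]])

```text
clock: 23.5
position: [459.0, 231.9, 330.2]
ee_rot: [1.0, -0.029, 0.002, -0.0]
contact_force: [-0.2, 0.1, -0.4]
gripper_width: 61.8
grasp_force: 0.0
```

jog_arm(deltas=[[0, -0.1125, 0, 0, 0, 0], [0, -0.225, 0, 0, 0, 0], [0, -0.325, 0, 0, 0, 0], [0, -0.375, 0, 0, 0, 0], [0, -0.375, 0, 0, 0, 0]])

```text
clock: 24.0
position: [468.6, 380.7, 328.6]
ee_rot: [1.0, -0.03, 0.001, 0.001]
contact_force: [0.6, -0.9, -0.0]
gripper_width: 62.1
grasp_force: 0.0
```

Run:
```python
from h import *
R_=lambda i,f:cv2.resize(i,None,fx=f,fy=f,interpolation=cv2.INTER_CUBIC)
s=camrig.get_image("side")[130:250,190:400]; t=camrig.get_image("top")[145:245,150:470]
o=np.zeros((600,800,3),np.uint8); o[:360,:630]=R_(s,3); o[360:560,:640]=R_(t,2)
cv2.imwrite("pics/f7.png",o)
```

```text
(no output)
```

View pics/f7.png

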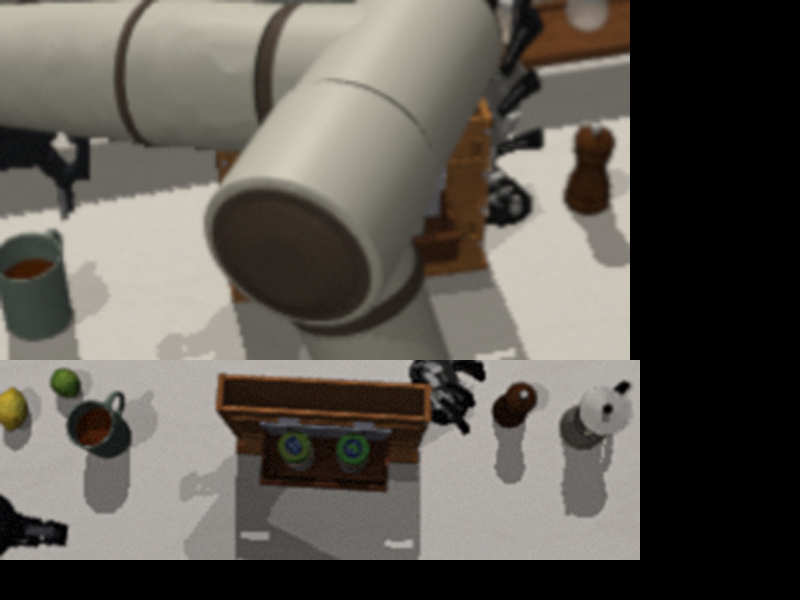

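Both jars stand upright in the level, hung bin, with caps at (295,447) and (352,449). The mug, the shaker and the coffee pot are still in place.

```bash
python3 -c "
from bench import arm, camrig, ticket
print(ticket.job_done())"
```

```text
the job is handed in; nothing more can be done
None
```

The bin hangs in the rack's upper groove with both spice jars standing upright in it; the job was handed in at about 24 s on the robot's clock, and no verdict was returned.

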